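# Load the checking nest and hold its cover at the pointer

## Robot

A 6-joint arm with a two-finger parallel gripper is mounted at the origin on the work surface. World frame = base frame: x ahead of the robot, y to its left, z up, the work surface at z = 0. Lengths are in mm, angles in rad, forces in N, time in s.
With the tool pointing down it reaches from about 350 to 975 mm from the base axis. Payload 7.1 kg.
Tool frame: the origin (TCP) lies midway between the tips of the shut fingers; the grasp point (between the pads) lies 19 mm behind it (ctrl.grasp_offset is the distance from the TCP to the grasp point, in mm); z points along the fingers, y is the line along which they close (so a half turn about z gives the same grasp; the last joint's range is limited). The gripper opens to 88 mm and grips with 3 to 60 N. Pads are 20 mm wide; open, the fingers measure 115 mm over their backs; the gripper's body (75 mm by 178 mm) begins 61 mm behind the grasp point.
Start: joints at [-1.241, 0.423, 1.63, -0, 1.089, -0.019], TCP at [213.623, -587.341, 187.275] pointing down, gripper open.
Joint ranges: [-3, 3], [-0.9, 2.11], [0.09, 2.58], [-1.31, 4.45], [0.11, 2.69], [-2.54, 2.54]. Speed limits (rad/s): [2.39, 2.39, 3.01, 3.14, 3.14, 3.14].

## Interface

Orientations are given as a rotation vector (axis times angle).
In Python, from workcell import ctrl gives the robot as it stands. The module is installed in compiled form; this text tells all that it offers.
- The arm moves only by the tool servo_tool, never from a script. Its argument "rows" is a list of rows, each a list of 7 numbers: the turn, a rotation vector about the tool's x, y, z as a fraction of full scale, then the shift along the tool's x, y, z as a fraction of full scale, then the finger opening in mm, from 0 to 87.8. A call has 1 to 10 rows; each row is the pose to reach, as a shift and turn from the pose commanded when the call began, along the tool's axes at that moment; what a row does not reach only later rows make up. Full scale, the value 1, is 20 cm for a shift and 1.5 rad for a turn. A row lasts 1/8 s, in which the tool goes at most 62.5 mm and 10.7 degrees, less where a joint would pass 70% of its speed; a pose out of reach is approached as far as the arm can. A call with a number of a shift or a turn outside -1 to 1 is refused whole. A call with a gripper value outside its range is refused whole. The fingers move at their own pace and stop on an object; the grip force is fixed at half the most. Time passes only in rows, so rows that repeat a pose let the fingers close. It gives the time, the measured TCP pose, the force, the opening and the grip force at its end, in the units of the state.
- ctrl.get_obs(): the state, without advancing time (a new reading comes with each control period).
- ctrl.get_image(name): name is "scene" or "top" or "wrist"; returns (picture, depth): 480x640x3 uint8, red, green, blue; 480x640 float32, mm along the optical axis (not along the pixel's ray), 0 where there is no reading.
- ctrl.camera_info(name): a dict with "intrinsics" (3x3 intrinsics, pixels), "R" (3x3) and "t" (3): a world point X has camera coordinates R X + t. Camera axes: x right, y down, z forward; pixel columns grow to the right and rows downward; lengths in mm; the calibration is good to about 2 mm. The wrist camera is an equidistant fisheye: a pixel r from the principal point sees the ray r / f radians off the axis. A picture is of the moment at which its call begins: read the wrist's pose just before it. camera_info takes no time and is no camera call; for the wrist camera it gives the pose at the moment of the call.
- ctrl.close_job(): hands the job in; it is judged then, once.
The state is a dict: "t": time; "qpos": joint angles; "qvel": joint speeds; "joint_torque": joint torques, N m; "ee_pos": TCP position; "orientation": TCP orientation; "ft_force": force on the tool from outside, world axes, zero at the start; "moment": the same for the moment, N m; "width": finger opening in mm; "grasp_force": force on a finger pad.
Only numpy, scipy, OpenCV 4.12 (cv2) and the standard library are available. Lean on these libraries where they do the work, as an engineer would, in place of code of your own. Each camera call takes 0.05 s, during which the arm holds its last target. There are 200 camera calls.

## Task

With the cover of the checking station still standing open, put the wide and the slim black workpiece upright and fully home in the two bores of the nest, each in the bore of its own size. Then swing the hinged cover down by its ball knob until it is in line with the steel pointer on the quadrant, and finish while holding it there with the gripper so that the cover switch can be set: do not let go and do not let it fall shut. Leave the pointer, the screwdriver, the terminal box and the air cylinder as they are.

Things in the scene. Friction and masses are not known exactly. Their poses are not given: they have to be found in the camera images.
- station: Fixed checking station on an aluminium plate 280 x 240 x 12 mm; position and yaw vary. Origin under the plate's centre, z up; x along the cover's hinge (away from the robot at yaw 0), y to the hinge side. Wall and hinge posts (up to 97 mm high) at y = +90 to +120 mm; thin white quadrant with ticks (up to 215 mm high) along the side x = +127 mm.
- wide_piece: Loose plain black plastic cylinder standing on the table, 44 mm diameter, 50 mm high, foot edge bevelled 2 mm, about 110 g. Origin at the centre of its underside, z up.
- slim_piece: Loose plain black plastic cylinder standing on the table, 32 mm diameter, 50 mm high, foot edge bevelled 2 mm, about 60 g. Origin at the centre of its underside, z up.
- nest_hole0 (a point): Centre of the mouth of the wide bore (for the wide piece) in the top of the white nest block (150 x 75 x 30 mm, top 42 mm above the table; axes as the station's). Bore 47 mm diameter, bevelled rim, blind, 22 mm deep: a seated piece stands 28 mm proud. At station x = -66, y = -20 mm.
- nest_hole1 (a point): Centre of the mouth of the narrow bore in the same block, for the slim piece: bore diameter 35 mm, bevelled rim, blind, 22 mm deep. At station x = +6, y = -20 mm.
- cover (a joint): Cover angle above its shut, level position, rad: 0 shut, 1.57 upright, 1.9 end stop. A flap 200 mm wide along the hinge, aluminium frame 8 mm thick with clear panel, reaching 130 mm from the hinge, 0.5 kg. Starts standing open past upright, about 1.62 to 1.74; below upright it falls shut unless held (hinge friction only 0.06 N m).
- cover_hinge (a point): Point on the cover's hinge axis at the middle of its length, 85 mm above the table, at station x = 0, y = +100 mm. Its axes turn with the cover: x along the hinge axis (level, as the station's x), -y from the hinge along the flap towards the knob.
- cover_knob (a point): Centre of the cover's black ball knob, 30 mm diameter, on a 10 mm stem at the middle of the free edge, in the plane of the flap, 170 mm from the hinge axis (40 mm beyond the flap's edge). At cover angle a it is at station y = 100 - 170 cos a, height 85 + 170 sin a mm. Axes as cover_hinge.
- pointer (a joint): Angle of the pointer on the quadrant above level, in rad, same hinge axis, zero and direction as joint cover: the cover is in line with the pointer when both values are equal. Stands somewhere from 0.45 to 0.95, clamped (stiff); not to be moved.
- pointer_tip (a point): Outer tip of the pointer, a dark steel bar 7 mm wide pointing outward from the hinge axis, with a black clamp screw, just beyond the quadrant (station x = +132 mm); tip 160 mm from the hinge axis. Axes turn with the pointer as cover_knob's do with the cover.
- screwdriver: Bystander: screwdriver lying on the table beyond the workpieces, about 200 mm long. Origin under its middle. Not to be moved.
- terminal: Bystander: off-white terminal box 120 x 160 x 28 mm on the robot's right. Origin at the centre of its underside. Not to be moved.
- air_cylinder: Bystander: small pneumatic cylinder lying on the robot's left, aluminium body 30 x 100 x 30 mm with a 60 mm rod towards -y. Origin under the body's middle. Not to be moved.
Mind the look-alikes: they are no part of the job. What is shaped like the wide_piece but blue or pink is not meant.

How it is judged:
By the outcome, as a careful person would: the job done as asked, in the order asked, and still so for the second after the job is handed in, while the arm keeps its last pose, push and grip.
It also fails if it takes over 66 s, if anything falls off the work surface, if the arm or the gripper's body presses on something with over 40 N, if the wrist force passes 120 N, or if a joint passes its speed limit or range.

## Working session

There is one attempt and no reset: what is moved stays moved. The work goes in short steps, Python scripts to look and compute and a tool call to move; the robot and the scene stay as the last step left them, time stands still between calls to the robot, and variables do not carry over. Pictures are saved under pics/ and viewed, at most 10 in all, crops included, and the job is handed in when it is done.

Besides the shell and the picture viewer there is one more tool, called by a JSON object that holds its "method" and its "body", one argument or row to a line. servo_tool: Moves the arm, as the interface text tells. Its arguments: {"type":"object","properties":{"rows":{"type":"array","items":{"type":"array","items":{"type":"number"}}}},"required":["rows"]}

```bash
mkdir -p pics; python3 - <<'E'
from workcell import ctrl
import cv2,numpy as np
for n in("scene","top"):
    im,d=ctrl.get_image(n); cv2.imwrite(f"pics/{n}0.png",im[:,:,::-1]); np.save(f"{n}_d.npy",d); np.save(f"{n}_i.npy",im)
    c=ctrl.camera_info(n); np.savez(f"{n}_c.npz",K=c["intrinsics"],R=c["R"],t=c["t"]); print(n,(-np.array(c["R"]).T@np.array(c["t"])).round())
o=ctrl.get_obs(); print(o["t"],o["ee_pos"],o["orientation"],o["width"])
E
```

```text
scene [1306. -278. 1121.]
top [ 453.   -5. 1682.]
0.1 [ 213.45044781 -586.85343071  186.59322619] [-3.09260314e+00 -5.44921104e-01  3.27707840e-04] 88.00069827236467
```

View pics/scene0.png

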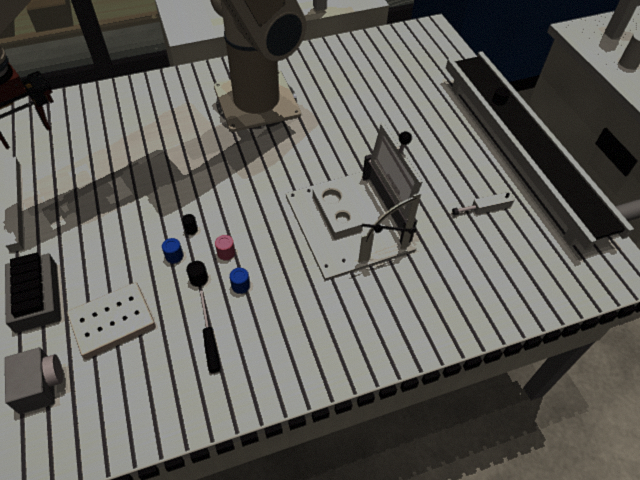

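View pics/top0.png

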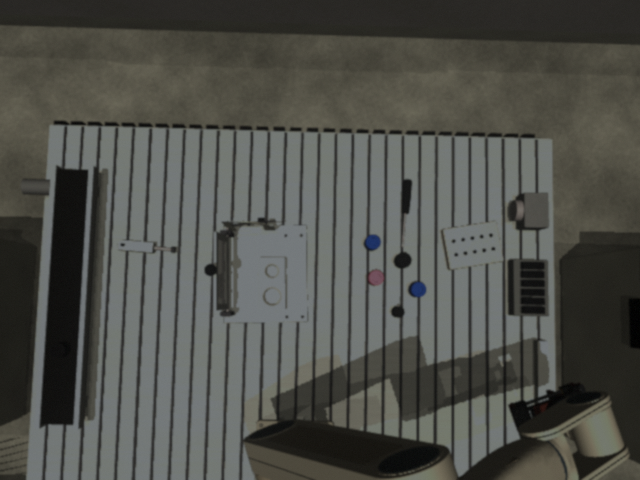

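Scene view: the black candidates are at scene (189,224), the smaller and therefore slim, and (197,274), the wide one. Blue (172,250) and (239,280) and pink (225,247) are look-alikes. In the top view the slim is at (398,312), the wide at (403,260), and the bores at (272,296) and (271,270). I'll confirm in a crop and measure.

```bash
cat > h.py <<'E'
import numpy as np,cv2
from scipy.spatial.transform import Rotation as Rn
def cam(n):
    c=np.load(f"{n}_c.npz"); return c["K"],c["R"],c["t"]
def atz(n,u,v,z):
    K,R,t=cam(n); d=R.T@np.linalg.solve(K,[u,v,1]); o=-R.T@t
    return o+d*(z-o[2])/d[2]
def cloud(n):
    K,R,t=cam(n); d=np.load(f"{n}_d.npy"); v,u=np.mgrid[:480,:640]
    P=np.stack([(u-K[0,2])/K[0,0]*d,(v-K[1,2])/K[1,1]*d,d],-1)
    return (P-t)@R
def proj(n,X):
    K,R,t=cam(n); p=K@(R@np.array(X)+t); return p[:2]/p[2]
E
python3 - <<'E'
from h import *
im=np.load("top_i.npy"); sc=np.load("scene_i.npy")
f=lambda a:cv2.resize(a,None,fx=4,fy=4,interpolation=cv2.INTER_CUBIC)
a=f(im[210:330,200:320]); b=f(im[230:325,360:430])
s=np.clip(f(sc[210:290,150:250])*1.5,0,255)
C=np.zeros((600,800,3),np.uint8); C[:480,:480]=np.clip(a*1.3,0,255); C[:380,500:780]=np.clip(b*1.3,0,255)
cv2.imwrite("pics/crop1.png",C[:,:,::-1])
P=cloud("top")
for nm,(u,v) in dict(slim=(398,312),wide=(403,260)).items():
    sub=P[v-12:v+13,u-12:u+13].reshape(-1,3); g=im[v-12:v+13,u-12:u+13].reshape(-1,3)
    m=(sub[:,2]>35)&(sub[:,2]<65)&(g.max(1)<60); q=sub[m]; print(nm,m.sum(),q.mean(0).round(1),np.ptp(q,0).round(1), atz("top",u,v,50).round(1))
sub=P[200:340,190:330].reshape(-1,3)
for lo,hi in((7,18),(36,48)):
    q=sub[(sub[:,2]>lo)&(sub[:,2]<hi)][:,:2].astype(np.float32); r=cv2.minAreaRect(q); print(lo,len(q),r)
for uv in((272,296),(271,270)): print(atz("top",*uv,42).round(1))
k=P[262:276,204:217].reshape(-1,3); k=k[k[:,2]>200]; print("knob",k.mean(0).round(1),len(k),np.ptp(k,0))
Q=cloud("scene").reshape(-1,3); 
m=(np.abs(Q[:,0]-np.median(sub[:,0]))<250)&(np.abs(Q[:,1]-np.median(sub[:,1]))<200)
for lo,hi in((7,18),(36,48)):
    q=Q[m&(Q[:,2]>lo)&(Q[:,2]<hi)][:,:2].astype(np.float32); print("scene",lo,len(q),cv2.minAreaRect(q))
E
```

```text
slim 108 [ 426.8 -284.3   50.5] [28.7 30.2 24.8] [ 424.5 -285.1   50. ]
wide 192 [ 572.9 -296.6   50.3] [42.6 42.  24.1] [ 571.6 -298.    50. ]
7 5934 ((539.232666015625, 111.80509948730469), (403.15771484375, 405.2468566894531), 1.300358772277832)
36 976 ((544.942138671875, 97.26568603515625), (266.5007019042969, 126.25306701660156), 20.49676513671875)
[461.2  71.1  42. ]
[534.7  76.1  42. ]
knob [523.3 213.9 254.1] 146 [35.20592052 27.57139614 69.41491369]
scene 7 5729 ((535.9510498046875, 109.08634948730469), (391.1297607421875, 490.8630676269531), 87.52159881591797)
scene 36 1360 ((530.092041015625, 127.05428314208984), (247.6902618408203, 173.69053649902344), 4.379578113555908)
```

View pics/crop1.png

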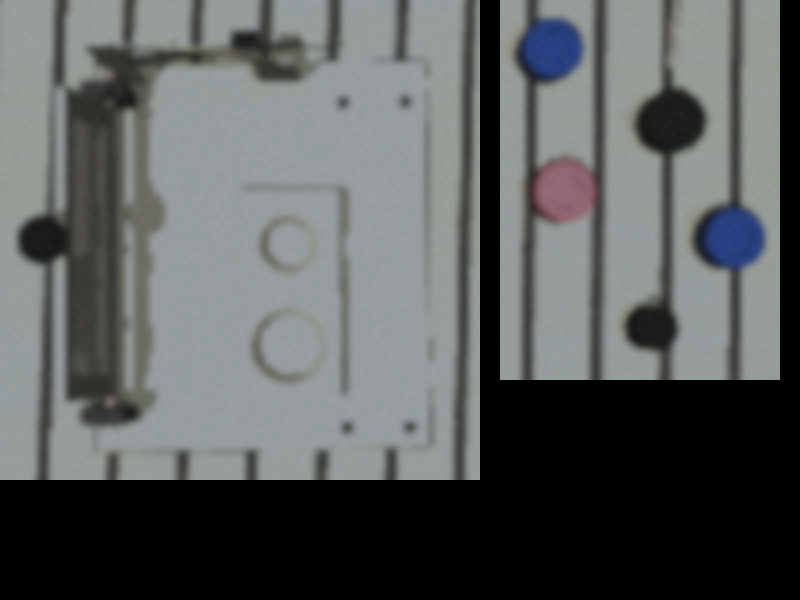

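Crop: the only two black discs are the wide one (crop (671,121)) and the slim one (crop (652,327)), with the blue and pink look-alikes beside them. The wide bore is at crop (289,345) and the narrow at (288,244). I'll move towards the slim piece first.

{"method": "servo_tool", "body": {
  "rows": [
    [0, 0, 0.1, 0.3, -0.21, 0, 87],
    [0, 0, 0.2327, 0.6, -0.42, 0, 87],
    [0, 0, 0.2327, 0.9, -0.63, 0, 87],
    [0, 0, 0.2327, 1, -0.7, 0, 87],
    [0, 0, 0.2327, 1, -0.7, 0, 87]
  ]
}}

```text
t: 0.72
ee_pos: [355.2, -384.3, 187.0]
orientation: [-3.14, -0.007, 0.001]
ft_force: [0.5, -0.7, 0.3]
width: 87.0
grasp_force: 0.0
```

{"method": "servo_tool", "body": {
  "rows": [
    [0, 0, 0, 0.25, -0.3, 0, 87],
    [0, 0, 0, 0.36, -0.51, 0, 87],
    [0, 0, 0, 0.36, -0.51, 0, 87],
    [0, 0, 0, 0.36, -0.51, 0, 87]
  ]
}}

```text
t: 1.23
ee_pos: [425.5, -286.1, 187.2]
orientation: [3.141, 0.0, -0.0]
ft_force: [0.2, -0.6, 0.7]
width: 87.1
grasp_force: 0.0
```

```bash
cat >> h.py <<'E'
def snap(name):
    from workcell import ctrl
    c=ctrl.camera_info("wrist"); im,d=ctrl.get_image("wrist")
    np.savez(f"{name}.npz",K=c["intrinsics"],R=c["R"],t=c["t"],im=im,d=d)
    cv2.imwrite(f"pics/{name}.png",im[:,:,::-1]); return c
def wray(c,u,v):
    K=np.array(c["K"]); x=(u-K[0,2])/K[0,0]; y=(v-K[1,2])/K[1,1]; r=np.hypot(x,y)+1e-9
    return np.array([x/r*np.sin(r),y/r*np.sin(r),np.cos(r)])
def watz(c,u,v,z):
    R=c["R"]; o=-R.T@c["t"]; d=R.T@wray(c,u,v); return o+d*(z-o[2])/d[2]
def wproj(c,X):
    p=c["R"]@np.array(X)+c["t"]; K=c["K"]; th=np.arctan2(np.hypot(p[0],p[1]),p[2]); a=np.arctan2(p[1],p[0])
    return np.array([K[0,2]+K[0,0]*th*np.cos(a),K[1,2]+K[1,1]*th*np.sin(a)])
def obs():
    from workcell import ctrl
    o=ctrl.get_obs(); R=Rn.from_rotvec(o["orientation"]).as_matrix()
    print("t %.2f"%o["t"],"pos",np.round(o["ee_pos"],1),"x",R[:,0].round(3),"z",R[:,2].round(3),"F",np.round(o["ft_force"],1),"w %.1f g %.1f"%(o["width"],o["grasp_force"])); return o,R
E
python3 - <<'E'
from h import *
obs(); snap("w1"); c=np.load("w1.npz"); print((-c["R"].T@c["t"]).round(1),wproj(c,[427,-284,50]),wproj(c,[573,-297,50]))
E
```

```text
t 1.23 pos [ 425.5 -286.1  187.2] x [ 1.  0. -0.] z [-0. -0. -1.] F [ 0.2 -0.6  0.7] w 87.1 g 0.0
[ 505.4 -285.9  386.3] [313.35695834 213.20458814] [328.14324748  54.46331539]
```

View pics/w1.png

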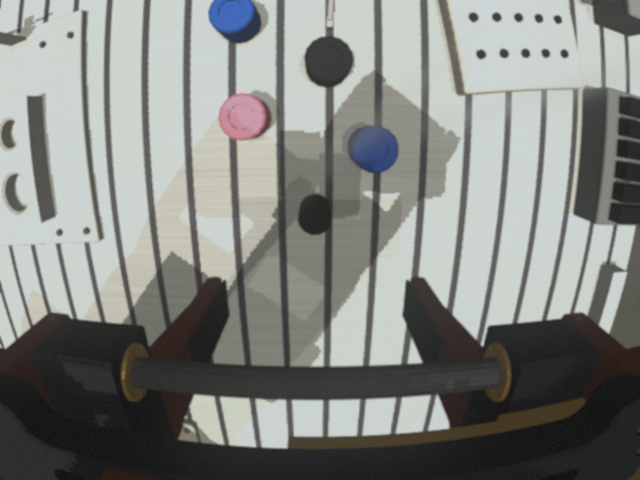

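The wrist view shows the slim at (315,213) and the wide at (329,60), close to the predicted pixels. The screwdriver tip lies just beyond the wide piece.

```bash
python3 - <<'E'
from h import *
c=np.load("w1.npz"); print([watz(c,*p,50).round(1) for p in((315,211),(329,59))])
v,u=np.mgrid[:480,:640]
for p in((315,213),(329,60)):
    s=np.s_[p[1]-32:p[1]+32,p[0]-32:p[0]+32]; D=c["d"][s];U=u[s];V=v[s]
    X=[]
    for a,b,d in zip(U.ravel(),V.ravel(),D.ravel()):
        if d>0:
            r=wray(c,a,b); X.append(c["R"].T@(r/r[2]*d-c["t"]))
    X=np.array(X); q=X[(abs(X[:,2]-50)<5)]; print(len(q),q.mean(0).round(1),((q.max(0)+q.min(0))/2).round(1),np.ptp(q,0).round(1))
E
```

```text
[array([ 429.1, -285.5,   50. ]), array([ 568.7, -297.8,   50. ])]
900 [ 422.8 -284.7   50.9] [ 422.1 -284.7   49.3] [31.  31.8  8.6]
1798 [ 568.7 -297.1   51. ] [ 568.9 -297.4   49.8] [43.8 43.5  9.4]
```

{"method": "servo_tool", "body": {
  "rows": [
    [0, 0, 0, -0.0125, -0.006, 0.25, 70],
    [0, 0, 0, -0.0125, -0.006, 0.5, 70],
    [0, 0, 0, -0.0125, -0.006, 0.7, 70],
    [0, 0, 0, -0.0125, -0.006, 0.8, 70],
    [0, 0, 0, -0.0125, -0.006, 0.8, 70],
    [0, 0, 0, -0.0125, -0.006, 0.8, 20],
    [0, 0, 0, -0.0125, -0.006, 0.8, 20],
    [0, 0, 0, -0.0125, -0.006, 0.8, 20],
    [0, 0, 0, -0.0125, -0.006, 0.8, 20],
    [0, 0, 0, -0.0125, -0.006, 0.8, 20]
  ]
}}

```text
t: 2.52
ee_pos: [423.4, -284.2, 27.5]
orientation: [3.141, -0.0, 0.001]
ft_force: [0.9, -0.8, -0.0]
width: 23.9
grasp_force: 0.0
```

```bash
python3 - <<'E'
from h import *
obs(); snap("w2")
E
```

```text
t 2.52 pos [ 423.4 -284.2   27.5] x [ 1. -0.  0.] z [ 0. -0. -1.] F [ 0.9 -0.8 -0. ] w 23.9 g 0.0
```

View pics/w2.png

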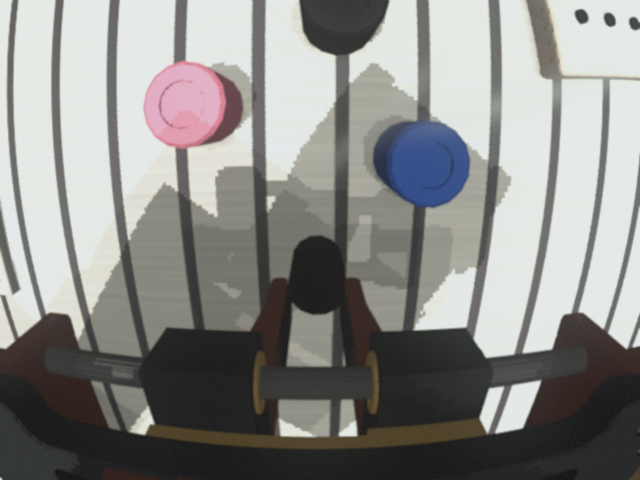

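The fingers closed to 24 mm. The slim piece, its top around (317,270), sits ahead of the pads. I'll measure it where it is now.

```bash
cat >> h.py <<'E'
def wcloud(c,u0,u1,v0,v1):
    X=[]
    for v in range(v0,v1):
        for u in range(u0,u1):
            d=c["d"][v,u]
            if d>0:
                r=wray(c,u,v); X.append(np.r_[c["R"].T@(r/r[2]*d-c["t"]),u,v])
    return np.array(X)
def disc(q):
    return q[:,:3].mean(0).round(1),((q.max(0)+q.min(0))/2)[:3].round(1),np.ptp(q,0)[:3].round(1),len(q)
E
python3 - <<'E'
from h import *
c=np.load("w2.npz"); X=wcloud(c,270,370,225,325)
for z0,z1 in((45,56),(56,70),(20,45)):
    q=X[(X[:,2]>z0)&(X[:,2]<z1)]
    if len(q): print(z0,disc(q),q[:,3:].min(0),q[:,3:].max(0))
print(wproj(c,[423,-284,27]),wproj(c,[423,-284,46]),wproj(c,[423,-284,8]), wproj(c,[433,-296,27]))
E
```

```text
45 (array([ 423.9, -284.4,   50.8]), array([ 422.3, -284.7,   49.3]), array([31.7, 29.8,  8.6]), 2526) [288. 256.] [345. 314.]
56 (array([ 432. , -283.9,   67.6]), array([ 426.4, -284.1,   66.6]), array([17.8, 41. ,  6.8]), 239) [272. 277.] [360. 314.]
20 (array([ 435.1, -284.8,   33.2]), array([ 430.4, -285.3,   32.5]), array([15.5, 31.1, 25. ]), 727) [289. 242.] [345. 275.]
[315.38787836 270.15638192] [315.37328175 283.46055976] [315.40033306 258.86618005] [336.46066946 253.86280728]
```

The piece is in fact centred between the pads at (423,-284.5). I'll let the fingers settle and read again.

{"method": "servo_tool", "body": {
  "rows": [
    [0, 0, 0, 0, 0, 0, 10],
    [0, 0, 0, 0, 0, 0, 10],
    [0, 0, 0, 0, 0, 0, 10]
  ]
}}

```text
t: 2.95
ee_pos: [423.3, -284.2, 27.2]
orientation: [-3.142, 0.0, 0.0]
ft_force: [0.8, -0.5, 0.2]
width: 10.1
grasp_force: 0.0
```

```bash
python3 - <<'E'
from h import *
obs(); snap("w3"); c=np.load("w3.npz"); X=wcloud(c,270,370,225,325)
for z0,z1 in((45,56),(56,90),(20,45)):
    q=X[(X[:,2]>z0)&(X[:,2]<z1)]
    if len(q): print(z0,disc(q),q[:,3:].min(0),q[:,3:].max(0))
im=c["im"][180:420,200:440]; a=cv2.resize(im,None,fx=2,fy=2)
cv2.imwrite("pics/w3c.png",np.clip(a*1.6,0,255).astype(np.uint8)[:,:,::-1])
E
```

```text
t 2.95 pos [ 423.3 -284.2   27.2] x [ 1. -0. -0.] z [-0.  0. -1.] F [ 0.8 -0.5  0.2] w 10.1 g 0.0
45 (array([ 426.3, -284.6,   50.6]), array([ 422.4, -285.2,   49.5]), array([31.7, 30.7,  9. ]), 1650) [288. 256.] [347. 314.]
56 (array([ 432.8, -284.1,   77.8]), array([ 424.2, -284.1,   76.7]), array([22.1, 27.8, 26.6]), 1132) [282. 277.] [349. 324.]
20 (array([ 435. , -284.9,   33.4]), array([ 431. , -285.3,   32.6]), array([14.6, 31. , 24.8]), 724) [289. 243.] [346. 279.]
```

View pics/w3c.png

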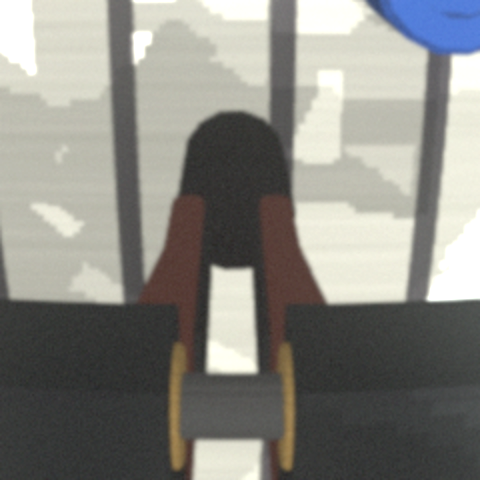

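The fingers have closed above the piece: their tips read about z 65, though TCP z reads 27. I'll check the grasp offset and the real tip height.

```bash
python3 - <<'E'
from h import *
from workcell import ctrl
print(ctrl.grasp_offset)
c=np.load("w3.npz"); X=wcloud(c,275,360,270,330)
q=X[(X[:,2]>56)]
for v in range(276,326,5):
    r=q[q[:,4]==v]
    if len(r): print(v,r[:,:3].mean(0).round(1),r[:,2].min().round(1),r[:,2].max().round(1))
o,R=obs(); C=-c["R"].T@c["t"]; print(C.round(1),(C-o["ee_pos"]).round(1)); print(o["qpos"])
d=np.load("w1.npz"); print((-d["R"].T@d["t"]).round(1))
X=wcloud(d,180,260,270,330); q=X[X[:,2]>150]
for v in range(276,326,8):
    r=q[q[:,4]==v]
    if len(r): print(v,r[:,:3].mean(0).round(1),r[:,2].min().round(1))
E
```

```text
18.700000000000003
281 [ 433.9 -284.1   67.9] 64.5 69.1
286 [ 433.9 -284.1   73.5] 63.3 75.4
291 [ 433.8 -284.1   78.6] 65.5 80.6
296 [ 433.6 -284.1   83.2] 65.5 85.8
301 [ 433.4 -284.1   87.6] 65.4 91.0
306 [ 433.  -284.1   91.5] 66.7 95.4
311 [ 433.1 -284.1   96. ] 67.5 99.2
316 [ 433.1 -284.   100. ] 67.7 103.4
321 [ 432.9 -284.8  103.6] 69.5 107.5
t 3.00 pos [ 423.2 -284.2   27.2] x [ 1. -0. -0.] z [-0.  0. -1.] F [ 0.  -0.4  0.1] w 9.8 g 0.0
[ 503.  -284.1  226.4] [ 79.8   0.2 199.2]
[-6.14699875e-01  5.10543541e-01  1.97459123e+00 -5.75079643e-06
  6.56534413e-01  9.56307980e-01]
[ 505.4 -285.9  386.3]
276 [ 436.7 -237.2  224.2] 223.3
284 [ 435.9 -239.   231.9] 224.6
292 [ 435.1 -239.6  239. ] 225.7
300 [ 433.6 -239.7  244.2] 224.7
308 [ 432.6 -239.9  249.8] 225.5
316 [ 431.6 -240.3  255.2] 227.2
324 [ 430.7 -240.9  260.3] 233.7
```

Seen in two pictures, the real fingertips sit about 36 mm behind the reported TCP, so I take tip z as TCP z + 36. I'll open, go 36 mm lower and grip.

{"method": "servo_tool", "body": {
  "rows": [
    [0, 0, 0, 0, 0, 0, 60],
    [0, 0, 0, 0, 0, 0, 60],
    [0, 0, 0, 0, 0, 0, 60],
    [0, 0, 0, 0, 0, 0, 60],
    [0, 0, 0, 0, 0, 0.09, 60],
    [0, 0, 0, 0, 0, 0.18, 60],
    [0, 0, 0, 0, 0, 0.18, 60],
    [0, 0, 0, 0, 0, 0.18, 60]
  ]
}}

```text
t: 4.0
ee_pos: [423.0, -284.0, -9.2]
orientation: [-3.141, 0.0, 0.001]
ft_force: [0.8, 0.1, 0.0]
width: 60.1
grasp_force: 0.0
```

{"method": "servo_tool", "body": {
  "rows": [
    [0, 0, 0, 0, 0, 0, 20],
    [0, 0, 0, 0, 0, 0, 20],
    [0, 0, 0, 0, 0, 0, 20],
    [0, 0, 0, 0, 0, 0, 20],
    [0, 0, 0, 0, 0, 0, 20],
    [0, 0, 0, 0, 0, 0, 20]
  ]
}}

```text
t: 4.75
ee_pos: [423.5, -284.4, -8.5]
orientation: [3.141, -0.0, 0.001]
ft_force: [-0.6, -0.8, 4.8]
width: 31.3
grasp_force: 30.0
```

Gripped at 31.3 mm. I'll lift and carry it to a view point over the nest.

{"method": "servo_tool", "body": {
  "rows": [
    [0, 0, 0, 0, 0, -0.3, 20],
    [0, 0, 0, 0, 0, -0.6, 20],
    [0, 0, 0, 0.03, -0.3, -0.75, 20],
    [0, 0, 0, 0.06, -0.6, -0.75, 20],
    [0, 0, 0, 0.1, -0.85, -0.75, 20],
    [0, 0, 0, 0.1, -1, -0.75, 20],
    [0, 0, 0, 0.1, -1, -0.75, 20]
  ]
}}

```text
t: 5.62
ee_pos: [442.8, -82.7, 141.1]
orientation: [-3.141, -0.005, 0.001]
ft_force: [1.0, 0.1, -0.6]
width: 31.1
grasp_force: 30.0
```

{"method": "servo_tool", "body": {
  "rows": [
    [0, 0, 0, 0, -0.25, 0, 20],
    [0, 0, 0, 0, -0.5, 0, 20],
    [0, 0, 0, 0, -0.7, 0, 20],
    [0, 0, 0, 0, -0.8, 0, 20],
    [0, 0, 0, 0, -0.8, 0, 20],
    [0, 0, 0, 0, -0.8, 0, 20]
  ]
}}

```text
t: 6.38
ee_pos: [443.4, 74.7, 141.1]
orientation: [3.141, -0.001, -0.001]
ft_force: [0.1, 0.1, -0.3]
width: 31.3
grasp_force: 30.0
```

```bash
python3 - <<'E'
from h import *
obs(); snap("w4"); c=np.load("w4.npz"); print((-c["R"].T@c["t"]).round(1),wproj(c,[461,71,42]),wproj(c,[534.7,76,42]))
E
```

```text
t 6.38 pos [443.4  74.7 141.1] x [ 1.    -0.001 -0.   ] z [-0. -0. -1.] F [ 0.1  0.1 -0.3] w 31.3 g 30.0
[523.3  74.8 340.3] [320.15871632 204.61156075] [314.02502585 113.88396744]
```

View pics/w4.png

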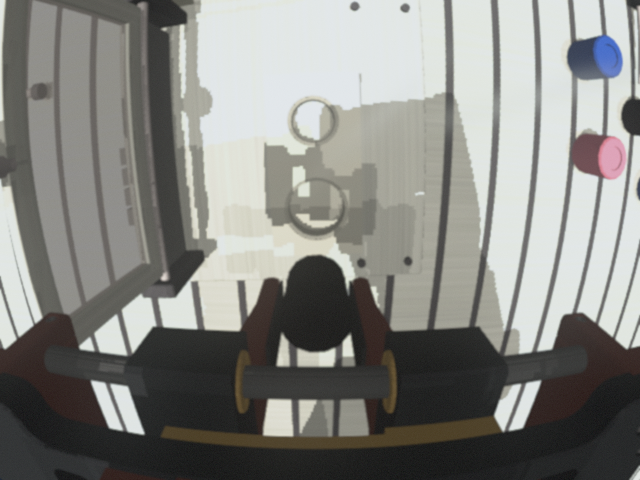

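The wrist view shows the wide bore at about (317,207), the narrow bore at about (314,120), and the held slim top at about (315,305). I'll convert these to positions.

```bash
python3 - <<'E'
from h import *
c=np.load("w4.npz"); print([watz(c,*p,42).round(1) for p in((317,207),(314,120))])
for nm,(u,v),z,rr in(("h0",(317,205),20,30),("h1",(314,119),20,27)):
    X=wcloud(c,u-rr,u+rr,v-rr,v+rr); q=X[(X[:,2]<34)&(X[:,2]>14)]; print(nm,disc(q), "floor",disc(q[q[:,2]<23]))
X=wcloud(c,260,370,245,345); 
for z0 in(165,170,175,180,185,190): print(z0,((X[:,2]>z0)&(X[:,2]<z0+5)).sum(),end=" ")
o,R=obs(); zt=o["ee_pos"][2]+8.8+50; q=X[abs(X[:,2]-zt)<5]; print("\nheld",disc(q))
# hough
g=cv2.cvtColor(c["im"],cv2.COLOR_RGB2GRAY)[80:250,270:370]; g=cv2.resize(g,None,fx=4,fy=4,interpolation=cv2.INTER_CUBIC)
h=cv2.HoughCircles(g,cv2.HOUGH_GRADIENT,1.5,150,param1=80,param2=40,minRadius=70,maxRadius=135)
for k in ([] if h is None else h[0][:5]): p=k[:2]/4+[270,80]; print("hough",p,k[2]/4,watz(c,*p,42).round(1))
E
```

```text
[array([459. ,  73.6,  42. ]), array([529.8,  76. ,  42. ])]
h0 (array([454.9,  74.4,  22.4]), array([455.8,  74.4,  26.8]), array([43.9, 47.5, 14.5]), 2307) floor (array([456.3,  74.3,  21.7]), array([455.8,  74.4,  21.3]), array([43.9, 47.3,  3.5]), 1994)
h1 (array([529.5,  77.4,  22.1]), array([529.2,  77.5,  26.5]), array([34.8, 34.9, 14.9]), 1414) floor (array([529.2,  77.3,  21.6]), array([529.4,  77.4,  21. ]), array([34.4, 34.7,  3.9]), 1268)
165 188 170 223 175 299 180 452 185 487 190 514 t 6.42 pos [443.4  74.6 141.2] x [ 1.    -0.001 -0.   ] z [-0. -0. -1.] F [ 0.6 -0.2 -0.6] w 31.4 g 30.0

held (array([446. ,  74.9, 200.4]), array([444.4,  75.2, 200. ]), array([28.2, 47. , 10. ]), 4118)
hough [312.9375 121.0625] 21.8875 [528.9  76.9  42. ]
hough [316.6875 205.4375] 30.025002 [460.3  73.8  42. ]
```

{"method": "servo_tool", "body": {
  "rows": [
    [0, 0, 0, 0.2, -0.013, 0, 20],
    [0, 0, 0, 0.4, -0.013, 0.1, 20],
    [0, 0, 0, 0.432, -0.013, 0.3, 20],
    [0, 0, 0, 0.432, -0.013, 0.46, 20],
    [0, 0, 0, 0.432, -0.013, 0.49, 20],
    [0, 0, 0, 0.432, -0.013, 0.49, 20]
  ]
}}

```text
t: 7.18
ee_pos: [529.9, 77.7, 43.5]
orientation: [3.142, -0.002, -0.0]
ft_force: [1.0, 0.1, -0.4]
width: 31.6
grasp_force: 30.0
```

{"method": "servo_tool", "body": {
  "rows": [
    [0, 0, 0, 0, 0, 0.02, 20],
    [0, 0, 0, 0, 0, 0.04, 20],
    [0, 0, 0, 0, 0, 0.06, 20],
    [0, 0, 0, 0, 0, 0.06, 20]
  ]
}}

```text
t: 7.68
ee_pos: [529.6, 78.4, 31.1]
orientation: [3.142, -0.0, -0.001]
ft_force: [0.1, 0.1, -0.4]
width: 31.4
grasp_force: 30.0
```

{"method": "servo_tool", "body": {
  "rows": [
    [0, 0, 0, 0, -0.002, 0.03, 20],
    [0, 0, 0, 0, -0.002, 0.06, 20],
    [0, 0, 0, 0, -0.002, 0.08, 20],
    [0, 0, 0, 0, -0.002, 0.095, 20],
    [0, 0, 0, 0, -0.002, 0.095, 20]
  ]
}}

```text
t: 8.3
ee_pos: [530.2, 78.5, 12.0]
orientation: [3.141, -0.0, 0.001]
ft_force: [4.0, -3.9, -3.1]
width: 31.4
grasp_force: 30.0
```

{"method": "servo_tool", "body": {
  "rows": [
    [0, 0, 0, 0.003, 0.004, 0.006, 20],
    [0, 0, 0, 0.003, 0.004, 0.01, 20],
    [0, 0, 0, 0.003, 0.004, 0.01, 20]
  ]
}}

```text
t: 8.68
ee_pos: [530.5, 78.3, 11.4]
orientation: [-3.141, 0.001, -0.0]
ft_force: [-1.7, -0.8, 15.0]
width: 31.1
grasp_force: 30.0
```

It bottomed at 15 N. I'll release, lift and head for the wide piece.

{"method": "servo_tool", "body": {
  "rows": [
    [0, 0, 0, 0, 0, 0, 48],
    [0, 0, 0, 0, 0, 0, 48],
    [0, 0, 0, 0, 0, -0.2, 50],
    [0, 0, 0, 0, 0, -0.45, 50],
    [0, 0, 0, 0, 0.2, -0.65, 60],
    [0, 0, 0, 0.05, 0.5, -0.65, 70],
    [0, 0, 0, 0.1, 0.8, -0.65, 70],
    [0, 0, 0, 0.1, 1, -0.65, 70],
    [0, 0, 0, 0.1, 1, -0.65, 70]
  ]
}}

```text
t: 9.8
ee_pos: [549.8, -124.2, 139.8]
orientation: [-3.141, 0.006, 0.001]
ft_force: [0.3, 0.1, 0.1]
width: 70.1
grasp_force: 0.0
```

{"method": "servo_tool", "body": {
  "rows": [
    [0, 0, 0, 0.05, 0.25, 0, 75],
    [0, 0, 0, 0.09, 0.5, 0, 75],
    [0, 0, 0, 0.09, 0.75, 0, 75],
    [0, 0, 0, 0.09, 0.87, 0, 75],
    [0, 0, 0, 0.09, 0.87, 0, 75],
    [0, 0, 0, 0.09, 0.87, 0, 75]
  ]
}}

```text
t: 10.55
ee_pos: [568.0, -294.3, 139.9]
orientation: [-3.141, -0.001, 0.002]
ft_force: [-0.2, -0.3, -0.2]
width: 75.0
grasp_force: 0.0
```

```bash
python3 - <<'E'
from h import *
obs(); snap("w5"); c=np.load("w5.npz"); p=wproj(c,[569.5,-297,50]); print(p); u,v=p.astype(int)
X=wcloud(c,u-50,u+50,v-45,v+45); print(disc(X[abs(X[:,2]-50)<5]))
E
```

```text
t 10.55 pos [ 568.  -294.3  139.9] x [ 1.     0.001 -0.001] z [-0.001  0.001 -1.   ] F [-0.2 -0.3 -0.2] w 75.0 g 0.0
[319.21482376 226.46895401]
(array([ 570.5, -297.3,   51.1]), array([ 569.3, -297.3,   49.9]), array([43.7, 42.9,  9.2]), 2239)
```

{"method": "servo_tool", "body": {
  "rows": [
    [0, 0, 0, 0.0085, 0.0135, 0.25, 75],
    [0, 0, 0, 0.0085, 0.0135, 0.5, 75],
    [0, 0, 0, 0.0085, 0.0135, 0.68, 75],
    [0, 0, 0, 0.0085, 0.0135, 0.745, 75],
    [0, 0, 0, 0.0085, 0.0135, 0.745, 75],
    [0, 0, 0, 0.0085, 0.0135, 0.745, 30],
    [0, 0, 0, 0.0085, 0.0135, 0.745, 30],
    [0, 0, 0, 0.0085, 0.0135, 0.745, 30],
    [0, 0, 0, 0.0085, 0.0135, 0.745, 30],
    [0, 0, 0, 0.0085, 0.0135, 0.745, 30]
  ]
}}

```text
t: 11.85
ee_pos: [570.3, -299.0, -7.9]
orientation: [3.141, -0.001, 0.001]
ft_force: [-1.5, 0.6, 5.3]
width: 43.7
grasp_force: 30.0
```

{"method": "servo_tool", "body": {
  "rows": [
    [0, 0, 0, 0, 0, 0, 30],
    [0, 0, 0, 0, 0, 0, 30]
  ]
}}

```text
t: 12.1
ee_pos: [570.3, -299.0, -7.9]
orientation: [3.141, -0.001, 0.001]
ft_force: [-1.4, 1.6, 6.6]
width: 43.5
grasp_force: 30.0
```

{"method": "servo_tool", "body": {
  "rows": [
    [0, 0, 0, 0, 0, -0.3, 30],
    [0, 0, 0, 0, 0, -0.55, 30],
    [0, 0, 0, -0.1, -0.25, -0.65, 30],
    [0, 0, 0, -0.2, -0.5, -0.65, 30],
    [0, 0, 0, -0.3, -0.75, -0.65, 30],
    [0, 0, 0, -0.3, -1, -0.65, 30],
    [0, 0, 0, -0.3, -1, -0.65, 30]
  ]
}}

```text
t: 12.98
ee_pos: [509.2, -96.1, 121.2]
orientation: [-3.141, -0.005, 0.001]
ft_force: [-0.0, -1.2, -1.5]
width: 43.3
grasp_force: 30.0
```

{"method": "servo_tool", "body": {
  "rows": [
    [0, 0, 0, -0.1, -0.25, 0, 30],
    [0, 0, 0, -0.2, -0.5, 0, 30],
    [0, 0, 0, -0.26, -0.75, 0, 30],
    [0, 0, 0, -0.26, -0.87, 0, 30],
    [0, 0, 0, -0.26, -0.87, 0.2, 30],
    [0, 0, 0, -0.26, -0.87, 0.37, 30],
    [0, 0, 0, -0.26, -0.87, 0.39, 30],
    [0, 0, 0, -0.26, -0.87, 0.39, 30]
  ]
}}

```text
t: 13.98
ee_pos: [458.5, 74.8, 43.6]
orientation: [3.142, -0.001, -0.0]
ft_force: [0.8, 1.2, -0.5]
width: 43.3
grasp_force: 30.0
```

Foot is at about 51.5. Going down in steps.

{"method": "servo_tool", "body": {
  "rows": [
    [0, 0, 0, 0, -0.002, 0.025, 30],
    [0, 0, 0, 0, -0.002, 0.05, 30],
    [0, 0, 0, 0, -0.002, 0.065, 30],
    [0, 0, 0, 0, -0.002, 0.065, 30]
  ]
}}

```text
t: 14.48
ee_pos: [457.9, 75.6, 30.2]
orientation: [3.142, -0.0, -0.0]
ft_force: [-0.4, 0.2, -1.6]
width: 42.9
grasp_force: 30.0
```

{"method": "servo_tool", "body": {
  "rows": [
    [0, 0, 0, 0, 0, 0.025, 30],
    [0, 0, 0, 0, 0, 0.05, 30],
    [0, 0, 0, 0, 0, 0.075, 30],
    [0, 0, 0, 0, 0, 0.085, 30],
    [0, 0, 0, 0, 0, 0.085, 30]
  ]
}}

```text
t: 15.1
ee_pos: [457.9, 75.6, 13.0]
orientation: [3.142, -0.0, -0.001]
ft_force: [-1.3, -0.5, -1.6]
width: 43.3
grasp_force: 30.0
```

{"method": "servo_tool", "body": {
  "rows": [
    [0, 0, 0, 0, 0, 0.005, 30],
    [0, 0, 0, 0, 0, 0.008, 30],
    [0, 0, 0, 0, 0, 0.008, 30]
  ]
}}

```text
t: 15.48
ee_pos: [458.1, 75.7, 12.0]
orientation: [-3.142, 0.0, -0.0]
ft_force: [-0.5, -0.4, 4.1]
width: 43.0
grasp_force: 30.0
```

{"method": "servo_tool", "body": {
  "rows": [
    [0, 0, 0, 0, 0, 0.002, 56],
    [0, 0, 0, 0, 0, 0.002, 56],
    [0, 0, 0, 0, 0, -0.15, 56],
    [0, 0, 0, 0, 0, -0.4, 56],
    [0, 0, 0, 0, 0.1, -0.7, 56],
    [0, 0, 0, 0, 0.2, -0.95, 56],
    [0, 0, 0, 0, 0.2, -1, 56],
    [0, 0, 0, 0, 0.2, -1, 56]
  ]
}}

```text
t: 16.48
ee_pos: [458.0, 35.8, 211.6]
orientation: [-3.141, 0.001, -0.001]
ft_force: [0.5, 0.2, -0.0]
width: 55.9
grasp_force: 0.0
```

```bash
python3 - <<'E'
from h import *
from workcell import ctrl
obs(); snap("w6"); c=np.load("w6.npz")
im,d=ctrl.get_image("scene"); np.save("scene_d.npy",d); np.save("scene_i.npy",im)
print("slim",disc(wq:=(lambda X:X[(X[:,2]>60)&(X[:,2]<80)])(wcloud(c,*[int(k) for k in (lambda p:(p[0]-30,p[0]+30,p[1]-30,p[1]+30))(wproj(c,[530,78,70]))]))))
print("wide",disc((lambda X:X[(X[:,2]>60)&(X[:,2]<80)])(wcloud(c,*[int(k) for k in (lambda p:(p[0]-35,p[0]+35,p[1]-35,p[1]+35))(wproj(c,[458,75.5,70]))]))))
a=cv2.resize(im[110:290,270:440],None,fx=3.3,fy=3.3,interpolation=cv2.INTER_CUBIC)
cv2.imwrite("pics/s6.png",np.clip(a*1.4,0,255).astype(np.uint8)[:,:,::-1]); print(a.shape)
E
```

```text
t 16.48 pos [458.   35.8 211.6] x [ 1.    -0.001  0.001] z [ 0.001  0.    -1.   ] F [ 0.5  0.2 -0. ] w 55.9 g 0.0
slim (array([529. ,  77.9,  71. ]), array([529. ,  78. ,  67.2]), array([30.6, 31.3, 13.4]), 930)
wide (array([458.4,  75.3,  70.9]), array([457.5,  75.9,  67.1]), array([43.1, 43.2, 13.9]), 1656)
(594, 561, 3)
```

View pics/s6.png

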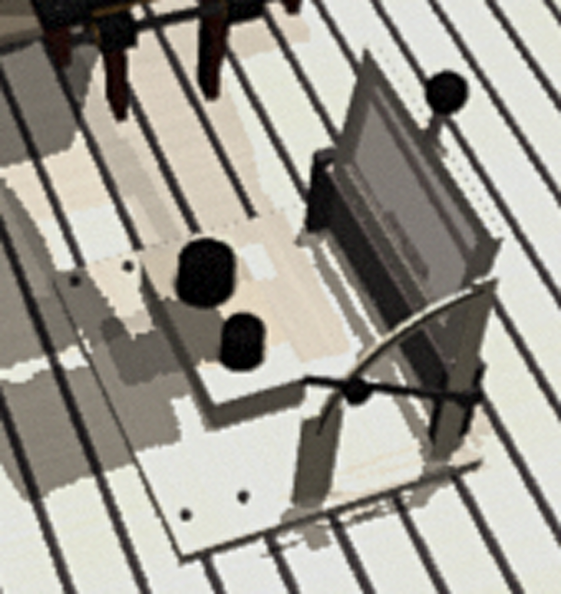

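Both pieces stand in their bores with tops at z≈71 (70 expected). In the scene crop the pointer tip is at (306,379), the screw at (358,390), and the hinge end at about (475,397). The knob is at (446,92). Now fitting the pointer angle and the knob position.

```bash
cat >> h.py <<'E'
YAW=0.035; O=np.array([523.5,97.9,0.]); RS=Rn.from_euler("z",YAW).as_matrix()
def st(p): return O+RS@np.array(p,float)
def ray(a,r,x): return st([x,100-r*np.cos(a),85+r*np.sin(a)])
E
python3 - <<'E'
from h import *
px=lambda u,v:np.array([270+u/3.3,110+v/3.3])
tip,scr,hin=px(306,379),px(358,390),px(475,397); kn=px(446,92)
from scipy.optimize import minimize_scalar
for a in np.arange(.45,.96,.1): print(a.round(2),proj("scene",ray(a,160,132)).round(1),proj("scene",ray(a,0,132)).round(1))
print("seen",tip,scr,hin)
f=minimize_scalar(lambda a:np.linalg.norm(proj("scene",ray(a,160,132))-tip),bounds=(.3,1.1),method="bounded"); print("tip fit",f.x,f.fun)
def dirc(p,q): d=p-q; return np.arctan2(d[1],d[0])
g=minimize_scalar(lambda a:abs(dirc(proj("scene",ray(a,160,132)),proj("scene",ray(a,40,132)))-dirc(tip,scr)),bounds=(.3,1.1),method="bounded"); print("dir fit",g.x)
k=minimize_scalar(lambda a:np.linalg.norm(proj("scene",ray(a,170,0))-kn),bounds=(1.4,1.9),method="bounded"); print("knob fit",k.x,k.fun,proj("scene",ray(k.x,170,0)),kn,ray(k.x,170,0).round(1))
# plate corner check (front-right plate corner) and hole tops
for p,q in(((458.1,75.6,70),px(206,262)),((530.3,78.1,70),px(243,333))): print(proj("scene",p),q)
c=np.load("w6.npz"); print("pred wrist tip",[wproj(c,ray(a,160,132)).round(0) for a in(.5,.7,.9)],"knob",wproj(c,ray(k.x,170,0)))
# depth knob
K=cloud("scene")[125:150,393:417].reshape(-1,3); K=K[K[:,2]>235]; C0=-cam("scene")[1].T@cam("scene")[2]; m=np.median(K,0); print("knob depth",m.round(1),len(K),(m+15*.75*(m-C0)/np.linalg.norm(m-C0)).round(1))
# pointer depth pts
P=cloud("scene"); I=np.load("scene_i.npy")
S=[]
for s in np.linspace(.05,.75,25):
    u,v=tip+(hin-tip)*s
    for dv in(-1,0,1):
        X=P[int(round(v))+dv,int(round(u))]; q=RS.T@(X-O)
        if 118<q[0]<145: S.append([s,dv,*q,np.arctan2(q[2]-85,100-q[1])])
S=np.array(S); print(len(S)); print(S.round(2)[::4])
E
```

```text
0.45 [357.1 230.5] [411.6 231.1]
0.55 [360.8 225.6] [411.6 231.1]
0.65 [365.2 220.7] [411.6 231.1]
0.75 [370.1 215.8] [411.6 231.1]
0.85 [375.6 211.1] [411.6 231.1]
0.95 [381.5 206.5] [411.6 231.1]
seen [362.72727273 224.84848485] [378.48484848 228.18181818] [413.93939394 230.3030303 ]
tip fit 0.5783035611642129 0.9589261737130601
dir fit 0.6394527973234341
knob fit 1.702932547075381 0.5513483906424753 [405.24178072 138.42269704] [405.15151515 137.87878788] [519.2 220.2 253.5]
[331.50058111 188.53032788] [332.42424242 189.39393939]
[342.67800297 209.6464126 ] [343.63636364 210.90909091]
pred wrist tip [array([277., -36.]), array([244., -50.]), array([199., -60.])] knob [ -5.57309128 188.94274057]
knob depth [525.  215.3 262.7] 155 [518.1 219.7 255.1]
74
[[ 5.0000e-02 -1.0000e+00  1.3082e+02 -2.6000e+01  1.6817e+02  5.8000e-01]
 [ 8.0000e-02  0.0000e+00  1.3229e+02 -2.1560e+01  1.6438e+02  5.8000e-01]
 [ 1.1000e-01  1.0000e+00  1.3120e+02 -1.8040e+01  1.5785e+02  5.5000e-01]
 [ 1.7000e-01 -1.0000e+00  1.3434e+02 -1.2850e+01  1.6293e+02  6.0000e-01]
 [ 2.0000e-01  0.0000e+00  1.3263e+0
[... 389 characters left out ...]
 1.4372e+02  6.3000e-01]
 [ 4.3000e-01  0.0000e+00  1.3044e+02  2.6340e+01  1.3289e+02  5.8000e-01]
 [ 4.6000e-01  1.0000e+00  1.3267e+02  2.7960e+01  1.3121e+02  5.7000e-01]
 [ 5.2000e-01 -1.0000e+00  1.3294e+02  3.5130e+01  1.3195e+02  6.3000e-01]
 [ 5.5000e-01  0.0000e+00  1.3128e+02  4.2110e+01  1.2295e+02  5.8000e-01]
 [ 5.7000e-01  1.0000e+00  1.3295e+02  4.4160e+01  1.2033e+02  5.6000e-01]
 [ 6.3000e-01 -1.0000e+00  1.3103e+02  5.2390e+01  1.2164e+02  6.6000e-01]
 [ 6.6000e-01  1.0000e+00  1.3329e+02  5.7330e+01  1.1465e+02  6.1000e-01]
 [ 7.2000e-01 -1.0000e+00  1.3142e+02  6.6210e+01  1.1199e+02  6.7000e-01]
 [ 7.5000e-01  0.0000e+00  1.3348e+02  6.8030e+01  1.0993e+02  6.6000e-01]]
```

Pointer is about 0.58–0.60 and the cover about 1.70, so the knob is near (519,220,253.5). I'll turn the tool so the fingers close along the hinge, and look at the pointer closely on the way.

{"method": "servo_tool", "body": {
  "rows": [
    [0, 0, -0.12, 0.2, -0.03, -0.1, 70],
    [0, 0, -0.24, 0.4, -0.06, -0.15, 70],
    [0, 0, -0.36, 0.6, -0.1, -0.2, 70],
    [0, 0, -0.48, 0.71, -0.12, -0.2, 70],
    [0, 0, -0.6, 0.71, -0.12, -0.2, 70],
    [0, 0, -0.6, 0.71, -0.12, -0.2, 70]
  ]
}}

```text
t: 17.32
ee_pos: [599.1, 60.1, 249.0]
orientation: [-2.828, -1.364, 0.006]
ft_force: [-0.2, 0.7, -0.9]
width: 70.4
grasp_force: 0.0
```

{"method": "servo_tool", "body": {
  "rows": [
    [0, 0, -0.12, 0, 0, 0, 70],
    [0, 0, -0.24, 0, 0, 0, 70],
    [0, 0, -0.36, 0, 0, 0, 70],
    [0, 0, -0.47, 0, 0, 0, 70],
    [0, 0, -0.47, 0, 0, 0, 70],
    [0, 0, -0.47, 0, 0, 0, 70]
  ]
}}

```text
t: 18.08
ee_pos: [599.7, 59.7, 251.0]
orientation: [-2.188, -2.253, 0.001]
ft_force: [0.4, -0.2, 0.1]
width: 69.9
grasp_force: 0.0
```

```bash
python3 - <<'E'
from h import *
o,R=obs(); snap("w7"); c=np.load("w7.npz"); print(np.round(o["qpos"],2),(-c["R"].T@c["t"]).round(1))
print("tip",[wproj(c,ray(a,160,132)).round(0) for a in(.5,.6,.7)],"hinge",wproj(c,ray(.6,0,132)),"knob",wproj(c,ray(1.7,170,0)))
E
```

```text
t 18.07 pos [599.7  59.7 251. ] x [-0.029  1.    -0.   ] z [-0.001 -0.    -1.   ] F [ 0.4 -0.2  0.1] w 69.9 g 0.0
[0.08 0.33 1.62 0.   1.2  0.05] [597.2 139.9 450.2]
tip [array([386., 229.]), array([390., 223.]), array([394., 215.])] hinge [374.37174091  68.4627361 ] knob [179.11623735  -7.95123706]
```

View pics/w7.png

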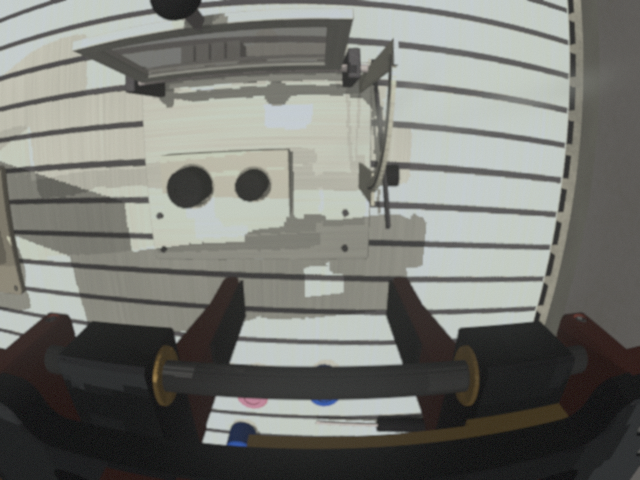

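The wrist view shows the pointer tip at (388,227), the screw at (392,174), and the seated pieces at (190,187) and (253,184). I'll refine the angle using the pieces as reference.

```bash
python3 - <<'E'
from h import *
c=np.load("w7.npz")
print("pieces pred",wproj(c,[458.1,75.6,70]),wproj(c,[530.3,78.1,70]),"tip .5.54.58.62",[wproj(c,ray(a,160,132)).round(1) for a in(.5,.54,.58,.62)])
X=wcloud(c,370,400,60,236); I=c["im"].astype(int)
q=(X[:,:3]-O)@RS; lum=np.array([I[int(v),int(u)].max() for u,v in X[:,3:]])
m=(lum<95)&(abs(q[:,0]-132)<8)&(q[:,2]>60)&(q[:,2]<200)
Q=q[m]; ang=np.arctan2(Q[:,2]-85,100-Q[:,1]); r=np.hypot(Q[:,2]-85,100-Q[:,1])
k=(r>60)&(r<170)&(ang>.3)&(ang<1); print(k.sum(),np.median(ang[k]),r[k].max())
for lo in range(60,170,15):
    s=k&(r>=lo)&(r<lo+15)
    if s.sum(): print(lo,s.sum(),np.median(ang[s]).round(3),Q[s].mean(0).round(1))
p=np.polyfit(Q[k][:,1],Q[k][:,2],1); print("slope angle",np.arctan(-p[0]))
# pieces & plate in wrist depth
for p in((190,187),(253,184)):
    Y=wcloud(c,p[0]-30,p[0]+30,p[1]-30,p[1]+30); print(disc(Y[(Y[:,2]>63)&(Y[:,2]<78)]))
Y=wcloud(c,145,215,0,30); print("knob",disc(Y[Y[:,2]>238]))
E
```

```text
pieces pred [185.07485548 188.75751358] [250.05592597 186.90081971] tip .5.54.58.62 [array([386.2, 228.6]), array([387.6, 226.6]), array([389.1, 224.2]), array([390.6, 221.4])]
618 0.5983920001125447 161.89143865758314
75 30 0.609 [130.5  30.1 132.6]
90 6 0.58 [129.9  23.8 134.7]
105 268 0.636 [129.5   8.5 154.2]
120 182 0.596 [132.9  -2.5 154.4]
135 69 0.585 [130.6 -18.9 163.3]
150 63 0.582 [130.7 -30.7 170.6]
slope angle 0.20030096951510476
(array([458.8,  76.4,  70.8]), array([458. ,  75.8,  68.5]), array([43.7, 43.6, 11. ]), 1222)
(array([529.5,  79.1,  70.9]), array([529. ,  78.7,  68.5]), array([32.6, 31.4, 10.6]), 708)
knob (array([520.5, 207. , 261.8]), array([517.9, 208. , 259.7]), array([28.3, 12. , 20.1]), 819)
```

Estimate is about 0.575. Now to hover over the knob.

{"method": "servo_tool", "body": {
  "rows": [
    [0, 0, -0.004, 0.1, -0.1, -0.05, 70],
    [0, 0, -0.004, 0.35, -0.2, -0.05, 70],
    [0, 0, -0.004, 0.6, -0.3, -0.05, 70],
    [0, 0, -0.004, 0.81, -0.38, -0.05, 70],
    [0, 0, -0.004, 0.81, -0.38, -0.05, 70],
    [0, 0, -0.004, 0.81, -0.38, -0.05, 70]
  ]
}}

```text
t: 18.88
ee_pos: [518.7, 218.6, 261.6]
orientation: [2.177, 2.264, -0.0]
ft_force: [-0.3, 0.4, -0.5]
width: 70.0
grasp_force: 0.0
```

```bash
python3 - <<'E'
from h import *
o,R=obs(); snap("w8"); c=np.load("w8.npz"); p=wproj(c,[519,219.7,253.5]); print(p); u,v=p.astype(int)
Y=wcloud(c,u-70,u+70,v-60,v+60); q=Y[(Y[:,2]>240)&(Y[:,2]<275)]; print(disc(q))
from scipy.optimize import least_squares
s=least_squares(lambda x:np.linalg.norm(q[:,:3]-x,axis=1)-15,[519,220,253],loss="soft_l1"); print(s.x.round(1),abs(s.fun).mean())
E
```

```text
t 18.88 pos [518.7 218.6 261.6] x [-0.039  0.999 -0.   ] z [ 0. -0. -1.] F [-0.3  0.4 -0.5] w 70.0 g 0.0
[316.40455395 264.04213945]
(array([518.1, 221.3, 265.1]), array([518.2, 218.1, 261.6]), array([28.5, 29.7, 20.4]), 1968)
[518.3 217.4 255.3] 0.37281312209771483
```

{"method": "servo_tool", "body": {
  "rows": [
    [0, 0, 0, 0, 0, 0.15, 60],
    [0, 0, 0, 0, 0, 0.25, 60],
    [0, 0, 0, 0, 0, 0.31, 60],
    [0, 0, 0, 0, 0, 0.31, 60],
    [0, 0, 0, 0, 0, 0.31, 15],
    [0, 0, 0, 0, 0, 0.31, 15],
    [0, 0, 0, 0, 0, 0.31, 15],
    [0, 0, 0, 0, 0, 0.31, 15],
    [0, 0, 0, 0, 0, 0.31, 15],
    [0, 0, 0, 0, 0, 0.31, 15]
  ]
}}

```text
t: 20.18
ee_pos: [518.5, 219.2, 200.1]
orientation: [-2.176, -2.265, -0.0]
ft_force: [-4.3, 0.3, 5.2]
width: 28.4
grasp_force: 30.0
```

Knob gripped. Swinging it down along the arc (radius 170), first part.

{"method": "servo_tool", "body": {
  "rows": [
    [0, 0, 0, -0.06, 0, -0.005, 15],
    [0, 0, 0, -0.119, 0, -0.006, 15],
    [0, 0, 0, -0.175, 0, -0.003, 15],
    [0, 0, 0, -0.229, 0, 0.004, 15],
    [0, 0, 0, -0.288, 0, 0.015, 15],
    [0, 0, 0, -0.345, 0, 0.03, 15],
    [0, 0, 0, -0.4, 0, 0.049, 15],
    [0, 0, 0, -0.456, 0, 0.072, 15],
    [0, 0, 0, -0.456, 0, 0.072, 15]
  ]
}}

```text
t: 21.3
ee_pos: [521.9, 126.5, 184.8]
orientation: [-2.178, -2.264, 0.002]
ft_force: [-4.1, -3.5, 4.7]
width: 28.1
grasp_force: 30.0
```

```bash
cat >> h.py <<'E'
def kang():
    o,R=obs(); g=o["ee_pos"]-55*R[:,2]; q=RS.T@(g-O); y=100-q[1]; z=q[2]-85
    print("grasp st",q.round(1),"ang %.3f r %.1f"%(np.arctan2(z,y),np.hypot(y,z))); return o,q
E
python3 -c "
from h import *
kang()"
```

```text
t 21.30 pos [521.9 126.5 184.8] x [-0.039  0.999 -0.001] z [-0.001 -0.001 -1.   ] F [-4.1 -3.5  4.7] w 28.1 g 30.0
grasp st [ -0.5  28.7 239.8] ang 1.139 r 170.4
```

{"method": "servo_tool", "body": {
  "rows": [
    [0, 0, 0, -0.068, 0, 0.035, 15],
    [0, 0, 0, -0.132, 0, 0.076, 15],
    [0, 0, 0, -0.193, 0, 0.123, 15],
    [0, 0, 0, -0.249, 0, 0.175, 15],
    [0, 0, 0, -0.295, 0, 0.225, 15],
    [0, 0, 0, -0.332, 0, 0.272, 15],
    [0, 0, 0, -0.347, 0, 0.292, 15],
    [0, 0, 0, -0.347, 0, 0.292, 15]
  ]
}}

```text
t: 22.3
ee_pos: [524.5, 58.4, 126.3]
orientation: [-2.176, -2.264, 0.002]
ft_force: [-4.1, -1.0, -2.1]
width: 28.5
grasp_force: 30.0
```

```bash
python3 - <<'E'
from h import *
from workcell import ctrl
kang()
im,d=ctrl.get_image("scene"); np.save("scene_d.npy",d); np.save("scene_i.npy",im); snap("w9")
a=cv2.resize(im[170:260,320:430],None,fx=6.5,fy=6.5,interpolation=cv2.INTER_CUBIC)
cv2.imwrite("pics/s9.png",np.clip(a*1.4,0,255).astype(np.uint8)[:,:,::-1]); print(a.shape)
print("cover side edge x=+100 a=.6:",[((proj("scene",ray(.6,r,100))-[320,170])*6.5).round(0) for r in(0,130)],"other corner",((proj("scene",ray(.6,130,-100))-[320,170])*6.5).round(0))
print("ptr .58",[((proj("scene",ray(.58,r,132))-[320,170])*6.5).round(0) for r in(0,160)])
E
```

```text
t 22.30 pos [524.5  58.4 126.3] x [-0.04   0.999  0.   ] z [-0.001  0.    -1.   ] F [-4.1 -1.  -2.1] w 28.5 g 30.0
grasp st [ -0.3 -39.5 181.3] ang 0.604 r 169.5
(585, 715, 3)
cover side edge x=+100 a=.6: [array([555., 331.]), array([303., 286.])] other corner [  82. -110.]
ptr .58 [array([595., 397.]), array([273., 352.])]
```

View pics/s9.png

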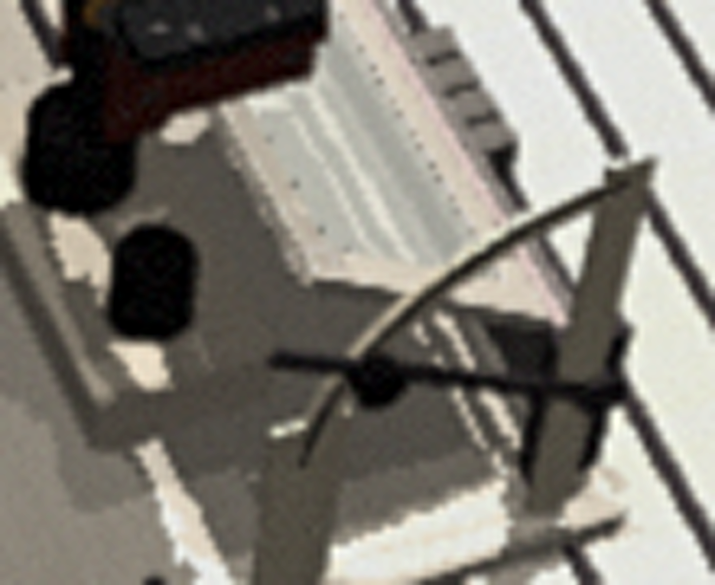

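The scene crop shows the cover's near side edge running from (310,282) to (558,326) and the pointer from (272,359) to (622,390). Both pieces stand seated. I'll compare the two angles in the same images by line and depth fits.

```bash
python3 - <<'E'
from h import *
from scipy.optimize import least_squares
I=cv2.cvtColor(np.load("scene_i.npy"),cv2.COLOR_RGB2GRAY).astype(float)
B=[]
for u in list(range(363,374))+list(range(383,404)):
    v0=170+(359+.0886*((u-320)*6.5-272))/6.5; vs=np.arange(int(v0)-3,int(v0)+5); g=I[vs,u]; w=np.clip(np.median(g)-g-8,0,None)
    if w.sum()>15: B.append([u,(w*vs).sum()/w.sum()])
B=np.array(B); pf=np.polyfit(B[:,0],B[:,1],1); res=B[:,1]-np.polyval(pf,B[:,0]); k=abs(res)<.5; pf=np.polyfit(*B[k].T,1); print("bar",k.sum(),pf,np.polyval(pf,[362,411]))
def err(p,n=8):
    P=np.array([proj("scene",ray(p,r,132)) for r in np.linspace(20,158,n)]); return np.polyval(pf,P[:,0])-P[:,1]
from scipy.optimize import minimize_scalar as ms
print("ptr line abs",ms(lambda a:(err(a)**2).sum(),bounds=(.4,.9),method="bounded").x,"shift-free",ms(lambda a:err(a).var(),bounds=(.4,.9),method="bounded").x)
# cover side: strongest bright->dark step = upper edge of side face (r 10..125, x=100, +4 mm normal)
def rayn(a,r,x,n): return st([x,100-r*np.cos(a)+n*np.sin(a)*-1*-1*0-n*np.sin(a),85+r*np.sin(a)+n*np.cos(a)])
E_=[]
for r in np.linspace(35,122,30):
    u,v=proj("scene",rayn(.6,r,100,4)); vs=np.arange(v-4,v+5,.25); g=cv2.remap(I.astype(np.float32),np.full((1,len(vs)),u,np.float32),vs[None].astype(np.float32),cv2.INTER_LINEAR)[0]
    d=np.convolve(np.diff(g),np.ones(4),"same"); E_.append([u,vs[d.argmin()]+.125,d.min()])
E_=np.array(E_); pc=np.polyfit(E_[:,0],E_[:,1],1); rs=E_[:,1]-np.polyval(pc,E_[:,0]); k=abs(rs)<.6; pc=np.polyfit(E_[k,0],E_[k,1],1); print("cov",k.sum(),pc)
def errc(a):
    P=np.array([proj("scene",rayn(a,r,100,4)) for r in np.linspace(35,122,8)]); return np.polyval(pc,P[:,0])-P[:,1]
print("cover line abs",ms(lambda a:(errc(a)**2).sum(),bounds=(.4,.9),method="bounded").x,"shift-free",ms(lambda a:errc(a).var(),bounds=(.4,.9),method="bounded").x)
# depths
for nm in("scene","w9","w7"):
    if nm=="scene": P=cloud("scene").reshape(-1,3)
    else: P=wcloud(np.load(nm+".npz"),0,640,0,480)[:,:3]
    q=(P-O)@RS; y=100-q[:,1]; z=q[:,2]-85; r=np.hypot(y,z); a=np.arctan2(z,y)
    m=(abs(q[:,0]-132)<6)&(r>85)&(r<158)&(a>.45)&(a<.72); n=(abs(q[:,0])<95)&(r>60)&(r<128)&(a>.5)&(a<.75)
    f=lambda s,off:least_squares(lambda t:np.r_[-y[s]*np.sin(t[0])+z[s]*np.cos(t[0])-off],[.6],loss="soft_l1").x[0] if s.sum()>5 else None
    mt=m&(r>135); print(nm,"ptr",m.sum(),f(m,0),"outer",mt.sum(),f(mt,0),"cover",n.sum(),f(n,4) if nm!="w7" else "")
E
```

```text
bar 24 [1.00830761e-01 1.88445708e+02] [224.9464433 229.8871506]
ptr line abs 0.5746225152329947 shift-free 0.5424555883247512
cov 12 [  0.19244559 141.39672776]
cover line abs 0.6452748274069157 shift-free 0.6099521527047032
scene ptr 102 0.5862883852943951 outer 26 0.5731775499177681 cover 515 0.6004235403594519
w9 ptr 1285 0.5803604225949134 outer 466 0.5738370280207151 cover 40495 0.5932377662813247
w7 ptr 463 0.5911699271538505 outer 145 0.5828103829874526 cover 0
```

```bash
python3 - <<'E'
from h import *
for nm in("w9","w7"):
    P=wcloud(np.load(nm+".npz"),0,640,0,480)[:,:3]
    q=(P-O)@RS; y=100-q[:,1]; z=q[:,2]-85; t=.57; rr=y*np.cos(t)+z*np.sin(t); d=-y*np.sin(t)+z*np.cos(t)
    for lo,hi in((85,105),(115,130),(130,145),(145,158)):
        m=(abs(q[:,0]-132)<7)&(rr>lo)&(rr<hi)&(abs(d)<12)
        if m.sum()>20: print(nm,lo,m.sum(),"d pct",np.percentile(d[m],[2,10,25,50,75,90,98]).round(1),"x",np.percentile(q[m,0],[5,50,95]).round(1), "ang mid", round(t+np.percentile(d[m],[5,95]).mean()/((lo+hi)/2),3))
    if nm=="w9":
        t=.6; d=-y*np.sin(t)+z*np.cos(t); rr=y*np.cos(t)+z*np.sin(t)
        for nmx,m in(("edge strip",(abs(q[:,0])<95)&(rr>118)&(rr<127)),("side",(abs(q[:,0]-94)<4)&(rr>40)&(rr<125)),("mid",(abs(q[:,0])<70)&(rr>50)&(rr<100)),("hinge strip",(abs(q[:,0])<95)&(rr>12)&(rr<22))):
            s=m&(abs(d)<12); print(nmx,s.sum(),np.percentile(d[s],[10,50,90]).round(1) if s.sum() else "")
        s=(abs(q[:,0]-94)<4)&(rr>40)&(rr<125)&(abs(d)<10); print("side slope ang",t+np.polyfit(rr[s],d[s],1)[0])
E
```

```text
w9 85 334 d pct [-3.7 -2.5 -1.1  1.7  3.   3.5  4.2] x [129.  129.9 132.5] ang mid 0.573
w9 115 454 d pct [-9.8 -3.7 -0.6  2.6  6.   7.8  9.6] x [125.1 130.3 138.1] ang mid 0.574
w9 130 300 d pct [-4.3 -3.5 -1.9  0.7  2.2  2.9  3.7] x [129.2 130.1 132.4] ang mid 0.567
w9 145 263 d pct [-4.9 -3.8 -1.9  0.8  2.3  2.8  3.1] x [129.1 130.1 132.4] ang mid 0.565
edge strip 6578 [4.5 5.3 6.1]
side 1642 [4.6 5.3 6.1]
mid 19952 [1.9 2.6 3.4]
hinge strip 3241 [4.3 4.9 5.6]
side slope ang 0.6036801244729934
w7 85 21 d pct [-3.  -2.4 -1.7  2.8  3.4  3.5  3.7] x [129.7 130.1 131.2] ang mid 0.576
w7 115 254 d pct [-7.2 -1.3  2.2  4.3  7.4  8.4 10.1] x [126.  132.6 138.3] ang mid 0.591
w7 130 84 d pct [-3.9 -1.9  0.9  1.9  2.8  3.2  3.8] x [129.6 130.6 132.3] ang mid 0.572
w7 145 85 d pct [-4.1 -1.6  1.   2.1  2.7  3.2  3.5] x [129.6 130.7 133. ] ang mid 0.572
```

Same-camera comparison puts the cover at 0.604 and the pointer at about 0.562. I'll lower the knob by 0.042 rad (−3.9 mm in y, −6 mm in z).

{"method": "servo_tool", "body": {
  "rows": [
    [0, 0, 0, -0.01, 0, 0.015, 15],
    [0, 0, 0, -0.0197, 0, 0.0298, 15],
    [0, 0, 0, -0.0197, 0, 0.0298, 15],
    [0, 0, 0, -0.0197, 0, 0.0298, 15]
  ]
}}

```text
t: 22.9
ee_pos: [524.7, 54.9, 121.0]
orientation: [-2.176, -2.265, 0.001]
ft_force: [-5.3, -1.2, -1.4]
width: 28.5
grasp_force: 30.0
```

```bash
python3 - <<'E'
from h import *
kang(); snap("w10")
P=wcloud(np.load("w10.npz"),0,640,0,480)[:,:3]; q=(P-O)@RS; y=100-q[:,1]; z=q[:,2]-85
t=.562; d=-y*np.sin(t)+z*np.cos(t); rr=y*np.cos(t)+z*np.sin(t)
for n,m in(("edge",(abs(q[:,0])<95)&(rr>118)&(rr<127)),("side",(abs(q[:,0]-94)<4)&(rr>40)&(rr<125)),("hinge",(abs(q[:,0])<95)&(rr>12)&(rr<22))):
    s=m&(abs(d)<12); print(n,s.sum(),np.percentile(d[s],[10,50,90]).round(1))
s=(abs(q[:,0]-94)<4)&(rr>40)&(rr<125)&(abs(d)<10); print("side slope ang",t+np.polyfit(rr[s],d[s],1)[0])
for lo,hi in((60,80),(80,105),(130,145),(145,158)):
    m=(abs(q[:,0]-132)<7)&(rr>lo)&(rr<hi)&(abs(d)<8)
    if m.sum()>20: print("ptr",lo,m.sum(),np.percentile(d[m],[2,5,50,95,98]).round(1))
for nm,p in(("wide",[458.1,75.6]),("slim",[530.3,78.1])):
    k=(np.hypot(P[:,0]-p[0],P[:,1]-p[1])<14)&(P[:,2]>60)&(P[:,2]<80); print(nm,k.sum(),np.median(P[k,2]) if k.sum() else "")
E
```

```text
t 22.90 pos [524.7  54.9 121. ] x [-0.04   0.999  0.   ] z [-0.001  0.    -1.   ] F [-5.3 -1.2 -1.4] w 28.5 g 30.0
grasp st [ -0.3 -43.1 176. ] ang 0.567 r 169.6
edge 6803 [4.4 5.2 6. ]
side 1693 [4.6 5.3 6. ]
hinge 3461 [4.3 5.  5.7]
side slope ang 0.5636771714924693
ptr 60 319 [-2.7 -2.3  2.6  4.7  4.9]
ptr 80 430 [-2.9 -2.3  2.3  4.5  4.8]
ptr 130 320 [-3.4 -2.6  2.   4.1  4.5]
ptr 145 282 [-3.5 -3.   1.6  4.2  4.6]
wide 0 
slim 0
```

The cover reads 0.564–0.567 and the pointer about 0.558 in the same view, so they are in line. The grip holds at 30 N. Handing in.

```bash
python3 -c "
from workcell import ctrl
print(ctrl.close_job())"
```

```text
the job is handed in; nothing more can be done
None
```

I seated both black pieces in their own bores, then swung the cover down to about 0.565 rad, against about 0.56 rad measured for the pointer. I handed the job in at about 23 s with the gripper still holding the knob.

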